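Reassemble the e-bike battery

TASK

Reassemble the e-bike battery: slide the housing's cover fully open, lay every battery module on the bench flat on the floor of the well with its tab up, then lower the clamp plate over the two pins until it rests flush on both ledges. Finally slide the cover fully home over the well, and leave the other things on the bench where they are.

Things in the scene. Friction and masses are not known exactly. Their poses are not given: they have to be found in the camera images.
- housing: Grey plastic e-bike battery housing, fixed to the bench, 122 (x) x 436 (y) x 88 mm high, walls 6 mm. Origin: on the bench under the centre of its open-topped well, z up. The well half spans y -109..+109 mm, inside 110 (x) x 206 mm (y); y +109..+327 mm is the closed electronics half, over which the cover slides open. Wide-open fingers may not fit between the well's side walls: open part way.
- well (a point): Centre of the well floor, 6 mm above the bench; axes as the housing. The floor is clear for x -55..+55, y -75..+75 mm; beyond, at each end, is a ledge. It takes four modules side by side, their long sides along x, e.g. at y -54, -18, +18, +54 mm.
- seat (a point): Midway between the two pins, at ledge height (54 mm above the bench): where the plate's origin lies when seated. Axes as the housing. Each ledge is black and 28 mm long (y 75..103 and -75..-103 mm).
- pin_1 (a point): Tip of the steel locating pin on the ledge at housing x 0, y -87 mm, 80 mm above the bench: 10 mm diameter, 26 mm tall, the upper 12 mm tapered to a 3 mm nose.
- pin_2 (a point): Tip of the same kind of pin on the other ledge, at housing x 0, y +87 mm.
- cover (a joint): Flat steel cover sliding along the housing's +y on top of the walls: 0 m = fully home over the well, 0.216 m = fully open (well entirely uncovered). 122 x 218 x 6 mm, underside 88 mm above the bench. Slides with about 2 N friction (plus 4 N per m/s) and stays where it is left; end stops at both ends.
- cover_handle (a point): Top centre of the cover's grip, 120 mm above the bench: a black upright rib at the middle of the cover, 14 mm thick along the slide direction (housing y), 70 mm long along housing x, 26 mm tall above the cover. Moves with the cover; can be pinched from above or pushed. Axes as the housing.
- plate: Aluminium clamp plate, 96 (x) x 199 (y) x 6 mm, 0.28 kg, with two 13.5 mm through holes at x 0, y -87 and +87 mm that fit the housing's pins (either end to either pin). On its top a grip rib along y: 12 mm thick in x, 80 mm long in y, from 6 to 28 mm above the underside. Origin: centre of the underside, z up. Seated, its y runs along the housing's y.
- module_a: Black battery module, 30 (x) x 84 (y) x 24 mm block, about 0.14 kg, with a grey grip tab upright in the middle of its top: 12 mm thick in y, 26 mm long in x, from 24 to 44 mm above the underside. Origin: centre of the underside, z up. 3 or 4 modules are present.
- module_b: Black battery module, 30 (x) x 84 (y) x 24 mm block, about 0.14 kg, with a grey grip tab upright in the middle of its top: 12 mm thick in y, 26 mm long in x, from 24 to 44 mm above the underside. Origin: centre of the underside, z up. 3 or 4 modules are present.
- module_c: Black battery module, 30 (x) x 84 (y) x 24 mm block, about 0.14 kg, with a grey grip tab upright in the middle of its top: 12 mm thick in y, 26 mm long in x, from 24 to 44 mm above the underside. Origin: centre of the underside, z up. 3 or 4 modules are present.
- module_d: Black battery module, 30 (x) x 84 (y) x 24 mm block, about 0.14 kg, with a grey grip tab upright in the middle of its top: 12 mm thick in y, 26 mm long in x, from 24 to 44 mm above the underside. Origin: centre of the underside, z up. 3 or 4 modules are present.
- spanner: Loose spanner, 150 mm, lying on the bench; leave alone. Origin: centre of its underside.
- bell: Domed steel bicycle bell, 56 mm diameter, 36 mm high; leave alone. Origin: centre of its underside.
- tape: Roll of black tape, 84 mm diameter, 30 mm high; leave alone. Origin: centre of its underside.
- screwdriver: Screwdriver, 180 mm, lying; leave alone. Origin: centre of its underside.
There are look-alikes about, which are no part of the job. Leave any green look-alike of the module_d alone. Of the things that look like the plate, take the one that is farthest to the robot's right at the start.

How it is judged:
On the way, in this order (a step that is already met when the one before it is completed fails the run):
1. the cover is slid fully open (value of joint cover above 0.2 m), for 0.2 s.
2. every module lies flat in the well, tab up (z of module_a in the frame of well between -0.004 and 0.005 m and y of module_a in the frame of well between -0.075 and 0.075 m and x of module_a in the frame of well between -0.055 and 0.055 m and angle between each of module_a, module_b, module_c, module_d's own z axis and vertical below 0.12 rad and z of module_b in the frame of well between -0.004 and 0.005 m and y of module_b in the frame of well between -0.075 and 0.075 m and x of module_b in the frame of well between -0.055 and 0.055 m and z of module_c in the frame of well between -0.004 and 0.005 m and y of module_c in the frame of well between -0.075 and 0.075 m and x of module_c in the frame of well between -0.055 and 0.055 m and z of module_d in the frame of well between -0.004 and 0.005 m and y of module_d in the frame of well between -0.075 and 0.075 m and x of module_d in the frame of well between -0.055 and 0.055 m), for 0.2 s.
3. the clamp plate rests flush on both ledges over the pins, modules beneath (all of step 2 and horizontal distance between plate and seat below 0.005 m and z of plate in the frame of seat between -0.003 and 0.003 m and angle between plate's own z axis and vertical below 0.04 rad and angle between the y axis of plate and the y axis of housing, either way round below 0.06 rad), for 0.2 s.
4. the cover is slid fully home (value of joint cover below 0.005 m), for 0.2 s.
At the end, for the whole second after the job is handed in: Every module present lies flat (within 0.12 rad, 5 mm) tab up on the well floor; the plate is over both pins, within 5 mm of centre and 3 mm of flush, level within 0.04 rad; the cover is within 5 mm of fully home; all at rest (all of step 3 and value of joint cover below 0.005 m and linear speed of each of plate, module_a, module_b, module_c, module_d below 0.02 m/s); the robot touches nothing.
It fails at once if one of the other loose things on the bench is moved more than 50 mm (distance of any of spanner, bell, tape, screwdriver from where it was at the start of the episode above 0.05 m).
Of module_a, module_b, module_c, module_d only 3 to 4 are there at a start; the rules pass over those that are not, and their reading is None.
At some moment in a run one of module_a, module_b, module_c, module_d, plate may be knocked a few centimetres aside while the robot is not near it.
Once in a run the grip may slacken for a moment while it holds something.
It also fails if it takes over 208 s, if anything falls off the work surface, if the arm or the gripper's body presses on something with over 40 N, if the wrist force passes 120 N, or if a joint passes its speed limit or range.

ROBOT

A 6-joint arm with a two-finger parallel gripper is mounted at the origin on the work surface. World frame = base frame: x ahead of the robot, y to its left, z up, the work surface at z = 0. Lengths are in m, angles in rad, forces in N, time in s.
With the tool pointing down it reaches from about 0.325 to 0.9 m from the base axis. Payload 6.1 kg.
Tool frame: the origin (TCP) lies midway between the tips of the shut fingers; the grasp point (between the pads) lies 19 mm behind it; z points along the fingers, y is the line along which they close (so a half turn about z gives the same grasp; the last joint's range is limited). The gripper opens to 85 mm and grips with 20 to 120 N. Pads are 22 mm wide; open, the fingers measure 114 mm over their backs; the gripper's body (76 mm by 85 mm) begins 54 mm behind the grasp point. The pads swing forward as they close: fully open they stand 13 mm farther back than shut.
Start: joints at [-1.328, 0.22, 1.526, -0, 1.395, -0.126], TCP at [0.225, -0.583, 0.208] pointing down, gripper open.
Joint ranges: [-2.98, 2.98], [-0.91, 2.08], [0.09, 2.57], [-1.24, 4.39], [0.2, 2.65], [-2.68, 2.68]. Speed limits (rad/s): [2.57, 2.57, 3.01, 3.14, 3.14, 3.14].

INTERFACE

Orientations are given as [roll, pitch, yaw] about the fixed x, y, z axes, in that order (R = Rz(yaw) Ry(pitch) Rx(roll)).
In Python, from plant import movep, move_l, set_joints, gripper_to, hold, inverse_kinematics, observe, get_image, get_calibration, Unreachable, job_done gives the robot as it stands. Calls block until the motion is done:
- movep(position, orientation): joint-space move of the TCP to a pose.
- move_l(position, feed=0.15, rotation=None, max_force=None): straight line of the TCP; rotation=None keeps the orientation; feed is the mean speed in m/s. With max_force (N) it stops when the force on the tool has changed by that much, and returns True; else False.
- set_joints(angles): joint-space move.
- gripper_to(opening, f_grip=None): finger opening in m; f_grip is the grip in N (None keeps the last); returns when the fingers have stopped.
- hold(seconds).
- inverse_kinematics(position, orientation): joint angles nearest the present ones, or None.
- observe(): the state.
- get_image(name): name is "side" or "top" or "wrist"; returns (picture, depth): 420x560x3 uint8, red, green, blue; 420x560 float32, m along the optical axis (not along the pixel's ray), 0 where there is no reading.
- get_calibration(name): a dict with "intrinsics" (3x3 intrinsics, pixels), "dist_coeffs" ([k1, k2, p1, p2, k3] as OpenCV has them; the pictures are not rectified), "world_from_camera" (4x4, takes a point from camera to world coordinates). Camera axes: x right, y down, z forward; pixel columns grow to the right and rows downward; lengths in m; the calibration is good to about 2 mm. A picture is of the moment at which its call begins: read the wrist's pose just before it. get_calibration takes no time and is no camera call; for the wrist camera it gives the pose at the moment of the call.
A pose or a line that the arm cannot do raises Unreachable and nothing moves.
- job_done(): hands the job in; it is judged then, once.
The state is a dict: "time_s": time; "q": joint angles; "joint_velocities": joint speeds; "joint_torque": joint torques, N m; "eef_pos": TCP position; "tcp_rot": TCP orientation; "ft_force": force on the tool from outside, world axes, zero at the start; "torque": the same for the moment, N m; "opening": finger opening in m; "grasp_force": force on a finger pad.
Only numpy, scipy, OpenCV 4.12 (cv2) and the standard library are available. Lean on these libraries where they do the work, as an engineer would, in place of code of your own. Each camera call takes 0.05 s, during which the arm holds its last target. There are 200 camera calls.

## Working session

There is one attempt and no reset: what is moved stays moved. The work goes in short steps, each a Python script; the robot and the scene stay as the last script left them, time stands still between calls to the robot, and variables do not carry over. Pictures are saved under pics/ and viewed, at most 14 in all, crops included, and the job is handed in when it is done.

```bash
ls; mkdir -p pics; python3 - <<'E'
from plant import *
import cv2,numpy as np
for n in("top","side"):
    im,d=get_image(n); cv2.imwrite(f"pics/{n}0.png",im[:,:,::-1]); np.savez(f"pics/{n}0.npz",im=im,d=d,**get_calibration(n))
    c=get_calibration(n); print(n,c["intrinsics"],c["dist_coeffs"],c["world_from_camera"].round(3) if hasattr(c["world_from_camera"],'round') else c["world_from_camera"])
o=observe();print(o)
E
```

```text
pics
top [[463.53987741   0.         274.06863854]
 [  0.         463.53987741 205.65913956]
 [  0.           0.           1.        ]] [0.01951392 0.         0.         0.         0.        ] [[ 0.004 -0.995  0.095  0.336]
 [-1.    -0.003  0.017  0.025]
 [-0.016 -0.095 -0.995  1.448]
 [ 0.     0.     0.     1.   ]]
side [[484.11774984   0.         275.86887993]
 [  0.         484.11774984 213.38665006]
 [  0.           0.           1.        ]] [0.01272302 0.         0.         0.         0.        ] [[ 9.250e-01 -2.930e-01  2.420e-01  1.230e-01]
 [-3.800e-01 -7.110e-01  5.920e-01 -8.170e-01]
 [-1.000e-03 -6.400e-01 -7.690e-01  1.229e+00]
 [ 0.000e+00  0.000e+00  0.000e+00  1.000e+00]]
{'time_s': 0.1, 'q': array([-1.32810646e+00,  2.21162273e-01,  1.52746441e+00, -2.10178657e-05,
        1.39469438e+00, -1.26119808e-01]), 'joint_velocities': array([ 0.00038072, -0.00269217, -0.0025787 , -0.0005203 ,  0.00011676,
        0.00125359]), 'joint_torque': array([ 2.03938143e-03, -4.98246360e+01, -3.90545726e+01,  5.62171988e-05,
        5.66041141e-03,  1.01491534e-05]), 'eef_pos': array([ 0.2251563 , -0.58242626,  0.20731646]), 'tcp_rot': array([-3.13987537e+00, -1.96887538e-04,  3.68813204e-01]), 'ft_force': array([-0.32353716,  0.37718024, -0.3721687 ]), 'torque': array([0.01174633, 0.02500832, 0.01386999]), 'grasp_force': 0.0, 'opening': 0.08570041925336523}
```

View pics/top0.png

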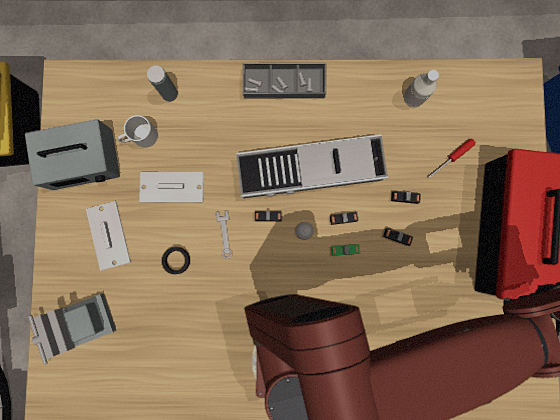

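View pics/side0.png

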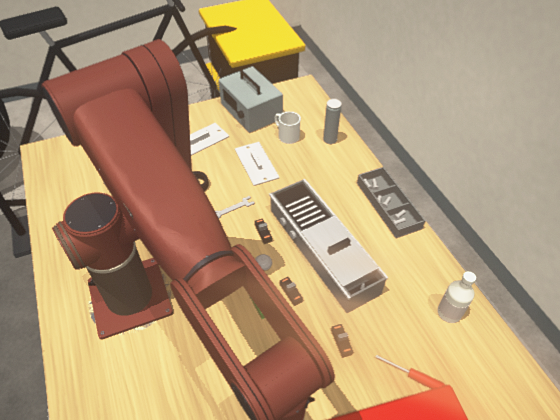

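Top view shows the housing at (312,165) with the cover at about (335,160), and vent slats at left. There are four black modules at (268,216), (344,217), (405,197) and (398,236), with the green look-alike at (345,250). The plate candidates are A at (171,186) and B at (108,236). A is farther right in the image, which is the robot's right (-y), so A is the plate. I'll confirm this in the crop.

```bash
cat > h.py <<'E'
from plant import *
import cv2,numpy as np
class V:
    def __init__(s,name,f=None):
        if f: z=np.load(f); s.im,s.d=z['im'],z['d']; c=z
        else: c=get_calibration(name); s.im,s.d=get_image(name)
        s.K,s.D,s.T=[np.array(c[k],float) for k in("intrinsics","dist_coeffs","world_from_camera")]
    def ray(s,px):
        u=cv2.undistortPoints(np.array(px,np.float64).reshape(-1,1,2),s.K,s.D).reshape(-1,2)
        return np.c_[u,np.ones(len(u))]
    def plane(s,px,z):
        r=s.ray(px)@s.T[:3,:3].T; o=s.T[:3,3]
        return o+r*((z-o[2])/r[:,2])[:,None]
    def cloud(s):
        h,w=s.d.shape; g=np.stack(np.meshgrid(np.arange(w),np.arange(h)),-1).reshape(-1,2)
        return ((s.ray(g)*s.d.reshape(-1,1))@s.T[:3,:3].T+s.T[:3,3]).reshape(h,w,3)
    def px(s,p):
        R=s.T[:3,:3].T
        return cv2.projectPoints(np.array(p,float).reshape(-1,1,3),cv2.Rodrigues(R)[0],-R@s.T[:3,3],s.K,s.D)[0].reshape(-1,2)
    def save(s,f,x0=0,y0=0,x1=560,y1=420,k=1):
        cv2.imwrite(f,cv2.resize(s.im[y0:y1,x0:x1,::-1],None,fx=k,fy=k,interpolation=cv2.INTER_CUBIC))
def rect(p):
    (c,s,a)=cv2.minAreaRect(np.array(p,np.float32)[:,:2]); a=np.radians(a)
    if s[0]<s[1]: s=s[::-1]; a+=np.pi/2
    return np.array(c),np.array(s),(a+np.pi/2)%np.pi-np.pi/2
E
python3 - <<'E'
from h import *
v=V("top","pics/top0.npz"); v.save("pics/c1.png",130,120,430,270,2.66)
C=v.cloud()
for u,w in [(200,110),(200,240),(255,170),(280,168),(312,160),(337,160),(360,155),(378,155),(171,178),(171,186),(268,216),(344,217),(405,197),(398,236),(345,250)]: print((u,w),C[w,u].round(3))
g=cv2.cvtColor(v.im,cv2.COLOR_RGB2GRAY); hsv=cv2.cvtColor(v.im,cv2.COLOR_RGB2HSV)
# modules: height>12mm blobs
for nm,(u,w) in dict(a=(268,216),b=(344,217),c=(405,197),d=(398,236),green=(345,250)).items():
    m=np.zeros(g.shape,np.uint8); sub=C[w-14:w+15,u-22:u+23,2]; m[w-14:w+15,u-22:u+23]=(sub>.012)
    n,l,st,ce=cv2.connectedComponentsWithStats(m); i=1+np.argmax(st[1:,4]); ys,xs=np.where(l==i)
    P=C[ys,xs]; print(nm,*[x.round(3) if hasattr(x,'round') else x for x in rect(v.plane(np.c_[xs,ys],.024))],np.percentile(P[:,2],[10,50,95]).round(3),hsv[ys,xs,1].mean())
for nm,(u,w) in dict(A=(171,186),B=(108,236)).items():
    m=((hsv[...,1]<40)&(g>150)).astype(np.uint8); m=cv2.morphologyEx(m,cv2.MORPH_CLOSE,np.ones((7,7))); n,l=cv2.connectedComponents(m)
    ys,xs=np.where(l==l[w+8,u+3]); print(nm,*rect(v.plane(np.c_[xs,ys],.006)),len(xs))
E
```

```text
(200, 110) [0.78  0.288 0.004]
(200, 240) [ 0.366  0.281 -0.003]
(255, 170) [0.574 0.106 0.075]
(280, 168) [0.58  0.031 0.077]
(312, 160) [ 0.602 -0.064  0.09 ]
(337, 160) [ 0.596 -0.134  0.119]
(360, 155) [ 0.616 -0.205  0.094]
(378, 155) [ 0.625 -0.267  0.053]
(171, 178) [0.56  0.374 0.008]
(171, 186) [0.532 0.37  0.024]
(268, 216) [0.438 0.067 0.046]
(344, 217) [ 0.436 -0.163  0.048]
(405, 197) [ 0.499 -0.352  0.028]
(398, 236) [ 0.379 -0.325  0.043]
(345, 250) [ 0.337 -0.165  0.046]Traceback (most recent call last):
  File "<stdin>", line 10, in <module>
  File "h.py", line 23, in rect
    (c,s,a)=cv2.minAreaRect(np.array(p,np.float32)[:,:2]); a=np.radians(a)
            ~~~~~~~~~~~~~~~^^^^^^^^^^^^^^^^^^^^^^^^^^^^^^
cv2.error: OpenCV(4.12.0) /io/opencv/modules/imgproc/src/convhull.cpp:143: error: (-215:Assertion failed) total >= 0 && (depth == CV_32F || depth == CV_32S) in function 'convexHull'
```

View pics/c1.png

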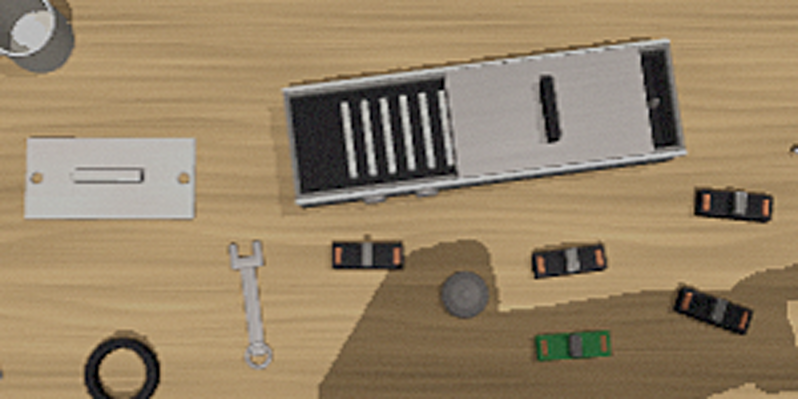

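The crop confirms plate A: light plate, holes at crop (37,178) and (184,178), full pixels about (144,187) and (199,187). The well is at the housing's right end, with pin_1 visible at crop (653,103). So housing +y points left in the image, which is world +y. Next come exact poses.

```bash
sed -i 's/np.array(p,np.float32)\[:,:2\]/np.ascontiguousarray(np.array(p)[:,:2],dtype=np.float32)/' h.py
cat > find.py <<'E'
from h import *
def find(v,boxes):
    """boxes: list of (u,v) seeds -> module pose from top view"""
    C=v.cloud(); out=[]
    for u,w in boxes:
        m=np.zeros(v.d.shape,np.uint8); y0,x0=max(w-15,0),max(u-22,0); m[y0:w+15,x0:u+23]=C[y0:w+15,x0:u+23,2]>.014
        n,l,st,ce=cv2.connectedComponentsWithStats(m); i=1+np.argmax(st[1:,4]); ys,xs=np.where(l==i)
        c,s,a=rect(v.plane(np.c_[xs,ys],.024)); t=C[ys,xs]; tab=t[t[:,2]>.036]
        out.append((c,s,a,tab.mean(0)))
    return out
def housing(v):
    C=v.cloud(); m=np.zeros(v.d.shape,np.uint8); m[120:210,225:400]=C[120:210,225:400,2]>.082
    m=cv2.morphologyEx(m,cv2.MORPH_CLOSE,np.ones((3,3)))
    ys,xs=np.where(m); return rect(v.plane(np.c_[xs,ys],.088))
E
python3 - <<'E'
from find import *
v=V("top","pics/top0.npz")
for r in find(v,[(268,216),(344,217),(405,197),(398,236),(345,250)]): print(*[np.round(x,4) for x in r])
print("H",housing(v))
C=v.cloud();g=cv2.cvtColor(v.im,cv2.COLOR_RGB2GRAY); hsv=cv2.cvtColor(v.im,cv2.COLOR_RGB2HSV)
for u,w in((171,186),(108,236)):
    m=((hsv[...,1]<40)&(g>130)).astype(np.uint8); m=cv2.morphologyEx(m,cv2.MORPH_CLOSE,np.ones((7,7))); n,l=cv2.connectedComponents(m)
    ys,xs=np.where(l==l[w+8,u+3]); print("P",*rect(v.plane(np.c_[xs,ys],.006)),len(xs))
k=np.zeros(g.shape,np.uint8);k[140:185,320:352]=C[140:185,320:352,2]>.108
ys,xs=np.where(k);print("handle",rect(v.plane(np.c_[xs,ys],.12)))
i=np.array([[144,187],[199,187]]);print(v.plane(i,.006), v.plane([[375.5,158.7]],.08))
for p in [[.55,-.13,.3]]:
  print(inverse_kinematics(p,[np.pi,0,0]))
E
```

```text
[0.4413 0.0678] [0.0802 0.0278] -1.5678 [0.4411 0.0683 0.0451]
[ 0.4353 -0.1658] [0.0846 0.0301] -1.4427 [ 0.4328 -0.1611  0.0794]
[ 0.5008 -0.3561] [0.0859 0.0322] 1.5059 [ 0.4902 -0.3317  0.136 ]
[ 0.3797 -0.3297] [0.0846 0.0316] 1.2284 [ 0.3784 -0.3211  0.0778]
[ 0.3388 -0.1709] [0.087  0.0298] -1.4946 [ 0.3386 -0.159   0.1186]
H (array([ 0.59136945, -0.05811659]), array([0.50586176, 0.26902223]), np.float64(-1.5568077007428216))
P [0.53328782 0.37402454] [0.20067599 0.0920731 ] -1.5683840365198 1899
P [0.37985396 0.56854123] [0.19904415 0.09557595] 0.2702750977054085 1960
handle (array([ 0.59819257, -0.12448066]), array([0.12141168, 0.05176692]), np.float64(-0.12827621390973754))
[[0.53136306 0.45924361 0.006     ]
 [0.53179795 0.28587111 0.006     ]] [[ 0.60792262 -0.25350122  0.08      ]]
[-3.71633061e-01  3.25230071e-02  1.56237196e+00 -4.44089210e-16
  1.54669768e+00  1.19916327e+00]
```

```bash
python3 - <<'E'
from find import *
v=V("top","pics/top0.npz")
c=v.plane(np.array([[285,88],[668,41],[685,153],[298,197]])/2.66+[130,120],.088); print(c.round(4), np.linalg.norm(np.diff(c[[0,1,2,3,0]],axis=0),axis=1))
movep([.56,-.13,.42],[np.pi,0,.12])
w=V("wrist");o=observe();print(o['eef_pos'],o['tcp_rot'],o['time_s'],w.T.round(3),w.K[0,0])
np.savez("pics/w1.npz",im=w.im,d=w.d,intrinsics=w.K,dist_coeffs=w.D,world_from_camera=w.T); w.save("pics/w1.png")
E
```

```text
[[ 0.623   0.159   0.088 ]
 [ 0.6766 -0.2696  0.088 ]
 [ 0.55   -0.2863  0.088 ]
 [ 0.4999  0.1431  0.088 ]] [0.43194686 0.12764483 0.43225773 0.12408728]
[ 0.55975112 -0.13086673  0.41935556] [-3.14132158e+00  9.95482217e-04  1.18730037e-01] 2.3083 [[ 0.118 -0.958 -0.261  0.625]
 [-0.993 -0.114 -0.031 -0.123]
 [-0.     0.263 -0.965  0.585]
 [ 0.     0.     0.     1.   ]] 356.43414160930865
```

View pics/w1.png

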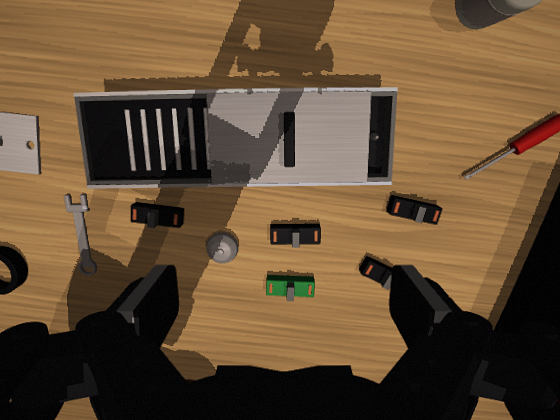

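The wrist view shows the housing rim corners at about (76,95), (396,89), (391,184) and (88,185), the handle at (288,139) and pin_1 at (375,137). I'll fit the known rectangle to these.

```bash
cat >> find.py <<'E'
def fit(P,M):
    """2D rigid fit M(model)->P; returns yaw,t,residuals"""
    P=np.array(P)[:,:2];M=np.array(M,float);p=P-P.mean(0);m=M-M.mean(0)
    a=np.arctan2((m[:,0]*p[:,1]-m[:,1]*p[:,0]).sum(),(m*p).sum()); R=np.array([[np.cos(a),-np.sin(a)],[np.sin(a),np.cos(a)]])
    t=P.mean(0)-R@M.mean(0); return a,t,P-(M@R.T+t)
HC=[[.061,.327],[.061,-.109],[-.061,-.109],[-.061,.327]]
E
python3 - <<'E'
from find import *
v=V("top","pics/top0.npz");w=V("wrist","pics/w1.npz")
for q,px in((v,np.array([[285,88],[668,41],[685,153],[298,197]])/2.66+[130,120]),(w,[[76,95],[396,89],[391,184],[88,185]])):
    a,t,r=fit(q.plane(px,.088),HC); print(a,t,(r*1e3).round(1))
print("pin", w.plane([[375,137]],.08), "handle",w.plane([[283,112],[294,112],[283,167],[295,167]],.12))
# sub-pixel: handle mask
g=cv2.cvtColor(w.im,cv2.COLOR_RGB2GRAY); m=np.zeros_like(g); m[100:180,270:310]=g[100:180,270:310]<70
n,l,st,ce=cv2.connectedComponentsWithStats(m);print(st[1:],g[139,275:305])
# modules in wrist view: black/orange blobs
hsv=cv2.cvtColor(w.im,cv2.COLOR_RGB2HSV);C=w.cloud()
print(C[139,288],C[214,150],C[234,296],C[145,340])
E
```

```text
0.12106885414921101 [ 0.60054283 -0.17164414] [[ 1.4 -1.3]
 [ 2.3  2.9]
 [-3.1  1. ]
 [-0.6 -2.5]]
0.12613834536832694 [ 0.5985965  -0.17076864] [[ 1.4 -2. ]
 [ 3.1  2.9]
 [-3.6  0.4]
 [-0.9 -1.3]]
pin [[ 0.60990263 -0.25360429  0.08      ]] handle [[ 0.62770839 -0.12221978  0.12      ]
 [ 0.62934627 -0.13599168  0.12      ]
 [ 0.55850158 -0.13039734  0.12      ]
 [ 0.56035305 -0.14598935  0.12      ]]
[[297 103   1   1   1]
 [278 111  17  56 743]] [ 77  80  84  50 133 134 131 135  58   4  26  25  26  27  25  25  27  29
  23  29 161 156 154 155 154 153 152 152 153 153]
[ 0.59514772 -0.13252049  0.12067549] [0.44885283 0.06946864 0.04363246] [ 0.44267631 -0.16498604  0.04221662] [ 0.59399034 -0.20412584  0.09542631]
```

```bash
python3 - <<'E'
from find import *
a=.124; d=np.array([-np.sin(a),np.cos(a),0]); hc=np.array([.594,-.1337,0]); R=[np.pi,0,a]
gripper_to(.06)
movep(hc+[0,0,.2],R); print(move_l(hc+[0,0,.102],.1,max_force=15))
gripper_to(.0,f_grip=40); o=observe(); print(o['opening'],o['eef_pos'],o['grasp_force'])
p=np.array(o['eef_pos']); print(move_l(p+d*.188,.1,max_force=20)); o=observe(); print(o['eef_pos'],(np.array(o['eef_pos'])-p)@d,o['ft_force'],o['time_s'])
gripper_to(.06); p=np.array(observe()['eef_pos']); print(move_l(p+[0,0,.1],.2))
movep([.63,-.17,.33],R)
w=V("wrist");np.savez("pics/w2.npz",im=w.im,d=w.d,intrinsics=w.K,dist_coeffs=w.D,world_from_camera=w.T); w.save("pics/w2.png")
print(observe()['time_s'])
E
```

```text
False
-4.666257022891465e-05 [ 0.59398122 -0.13369476  0.10199684] 0.0
False
[0.57081607 0.05240517 0.10199223] 0.18753614727087603 [ 0.79630774 -0.59339156  0.50936772] 7.3417
False
9.6667
```

View pics/w2.png

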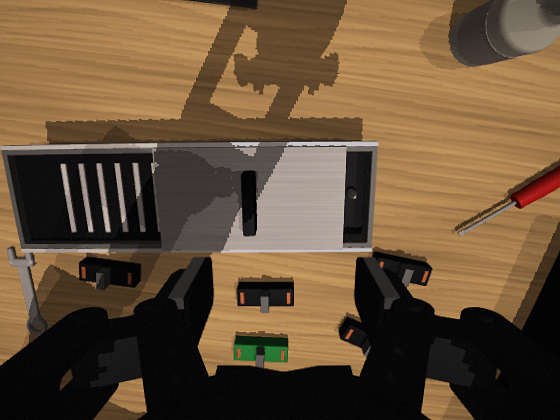

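The wrist view shows the grip closed on nothing: handle at (249,203), cover apparently unmoved, pin_1 at (351,193). I'll check the positions.

```bash
python3 - <<'E'
from find import *
w=V("wrist","pics/w2.npz");C=w.cloud(); print(C[203,249],C[180,248],C[200,300],C[203,60])
print(w.plane([[249,172],[249,236]],.12),w.plane([[351,191]],.08))
px=[[3,152],[378,143],[371,250],[24,250]];a,t,r=fit(w.plane(px,.088),HC); print(a,t,(r*1e3).round(1))
o=observe();print(o['eef_pos'],o['tcp_rot'],o['opening'],w.T.round(3))
t=V("top");t.save("pics/t2.png",180,100,420,280,3.3)
np.savez("pics/t2.npz",im=t.im,d=t.d,intrinsics=t.K,dist_coeffs=t.D,world_from_camera=t.T)
C=t.cloud(); print(C[160,337],t.px([[.594,-.1337,.12],[.6,-.17,.35]]))
E
```

```text
[ 0.59796019 -0.13493027  0.12096529] [ 0.62255286 -0.13128942  0.11954268] [ 0.60171473 -0.19105844  0.09370899] [0.55764437 0.1000537  0.07647925]
[[ 0.63129504 -0.13153401  0.12      ]
 [ 0.56017833 -0.13855069  0.12      ]] [[ 0.61692599 -0.25066826  0.08      ]]
0.13495268548772416 [ 0.59839484 -0.1713185 ] [[ 0.2 -1. ]
 [ 3.2  1.3]
 [-3.6  1.5]
 [ 0.2 -1.8]]
[ 0.62955744 -0.16828982  0.32829735] [-3.13974779e+00  2.18079215e-03  1.25476664e-01] 0.06006394301321807 [[ 0.124 -0.957 -0.263  0.695]
 [-0.992 -0.12  -0.031 -0.161]
 [-0.002  0.264 -0.964  0.494]
 [ 0.     0.     0.     1.   ]]
[ 0.47935124 -0.06252752  0.71642817] [[336.8156235  160.71700012]
 [363.30496422 139.93068056]]
```

View pics/t2.png

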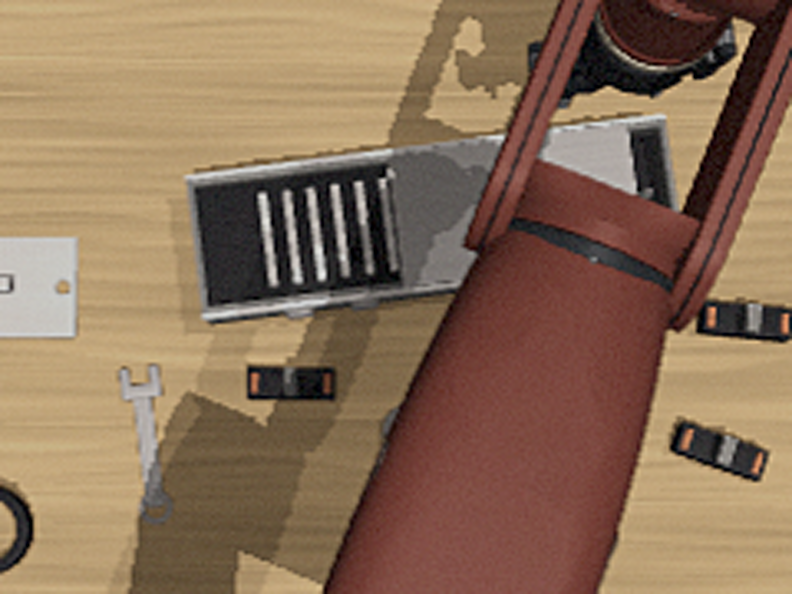

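The cover has not moved: the handle is still at (.596,-.135,.12), where I aimed. I'll go back down to the grip pose and look at the fingers from the wrist and side cameras.

```bash
python3 - <<'E'
from find import *
hc=np.array([.5955,-.1345,0]); R=[np.pi,0,.126]
movep(hc+[0,0,.2],R); print(move_l(hc+[0,0,.100],.1,max_force=15))
o=observe();print(o['eef_pos'],o['opening'],o['ft_force'])
w=V("wrist");s=V("side")
w.save("pics/w3.png",130,150,430,420,1.4); s.save("pics/s3.png",240,140,420,320,2.1)
cv2.imwrite("pics/ws3.png",np.hstack([cv2.imread("pics/w3.png"),cv2.imread("pics/s3.png")]))
print(cv2.imread("pics/ws3.png").shape,w.px([o['eef_pos']]),s.px([o['eef_pos'],hc+[0,0,.12]]))
E
```

```text
False
[ 0.59619068 -0.13472917  0.10094546] 0.06003128565702461 [ 0.40905499  1.12789433 -0.55843312]
(378, 798, 3) [[283.13838117 250.9024347 ]] [[338.77828014 247.73710869]
 [339.18853061 243.81401274]]
```

View pics/ws3.png

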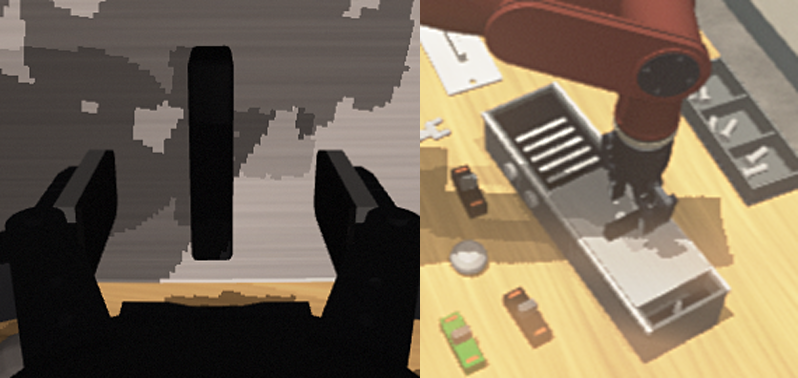

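The wrist crop shows the rib at crop (211,150), midway between the finger pads, so the pose is right. Now I'll close and watch the reading.

```bash
python3 - <<'E'
from find import *
p=np.array(observe()['eef_pos']); move_l([p[0],p[1],.0975],.05,max_force=15)
for g in(.03,.018,.008):
    gripper_to(g,f_grip=60); o=observe(); print(g,o['opening'],o['grasp_force'],o['ft_force'],o['eef_pos'])
w=V("wrist");w.save("pics/w4.png",130,150,430,420,1.4)
E
```

```text
0.03 0.029973924996910616 0.0 [ 0.4100944  -0.31880617 -0.18019306] [ 0.59622174 -0.13473303  0.09749918]
0.018 0.018105827797769734 0.0 [-0.44847361  0.51292063 -0.37804993] [ 0.59619515 -0.13475034  0.09749654]
0.008 0.00789159170486321 0.0 [-0.19643473  0.48166618 -0.31788518] [ 0.59620981 -0.13474509  0.0974891 ]
```

View pics/w4.png

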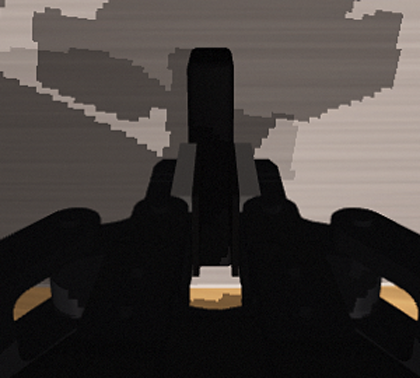

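The wrist crop shows the pads on both sides of the rib with a gap of about 13 mm. The sensor says 8 mm, so the opening reading is questionable. I'll test with a short pull.

```bash
python3 - <<'E'
from find import *
a=.126; d=np.array([-np.sin(a),np.cos(a),0])
gripper_to(0,f_grip=80); hold(.3); o=observe(); print(o['opening'],o['grasp_force'])
p=np.array(o['eef_pos'])
for i in(1,2,3):
    print(move_l(p+d*.01*i,.03,max_force=20)); o=observe(); print(o['opening'],o['grasp_force'],o['ft_force'],o['eef_pos'])
w=V("wrist");w.save("pics/w5.png",130,150,430,420,1.4)
E
```

```text
-0.00016592265497297163 0.0
False
7.186621133158365e-05 0.0 [ 0.70907835 -0.23302273 -0.47834218] [ 0.59497538 -0.12460058  0.09754509]
False
-5.9128784320729905e-05 0.0 [-0.91480617 -0.64198544 -0.56685679] [ 0.59367177 -0.11472496  0.09749418]
False
-7.469799679799533e-05 0.0 [ 0.39562568 -0.38945938  0.38345135] [ 0.59242965 -0.10480637  0.09749873]
```

View pics/w5.png

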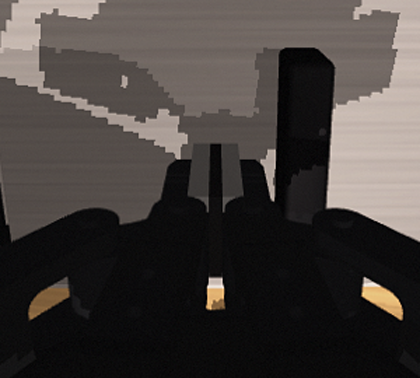

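The wrist crop shows the fingers shut at crop (215,200), while the rib stayed at (305,140), 28 mm away. The fingers must pass above it, so I'll measure the fingertip height by depth.

```bash
python3 - <<'E'
from find import *
w=V("wrist");C=w.cloud();o=observe();print(o['eef_pos'],w.px([o['eef_pos']]))
for u,v in[(200,153),(205,170),(205,185),(232,170),(230,190),(305,60),(305,100),(305,190),(100,60),(370,200)]:
    x,y=int(130+u/1.4),int(150+v/1.4); print((u,v),w.im[y,x],w.d[y,x],C[y,x].round(4))
s=V("side");S=s.cloud();q=s.px([o['eef_pos']])[0].astype(int);print(q)
z=S[q[1]-12:q[1]+12,q[0]-14:q[0]+14];print((z[::3,::3,2]*1e3).round(0))
E
```

```text
[ 0.5924538  -0.10499996  0.0975138 ] [[283.32845305 250.91282753]]
(200, 153) [61 58 56] 0.14232719 [ 0.6015 -0.0993  0.1307]
(205, 170) [60 57 55] 0.13003248 [ 0.6023 -0.1011  0.1433]
(205, 185) [61 57 55] 0.12071091 [ 0.6026 -0.1012  0.1529]
(232, 170) [61 58 55] 0.12948707 [ 0.6034 -0.1079  0.1438]
(230, 190) [60 56 54] 0.120124735 [ 0.6027 -0.1074  0.1537]
(305, 60) [6 5 6] 0.15181656 [ 0.6291 -0.1278  0.1144]
(305, 100) [17 14 16] 0.15006748 [ 0.6177 -0.1289  0.1193]
(305, 190) [31 30 30] 0.15696464 [ 0.5888 -0.1338  0.1201]
(100, 60) [83 76 72] 0.1727737 [ 0.6163 -0.0617  0.0939]
(370, 200) [199 185 176] 0.18602441 [ 0.5756 -0.1658  0.0947]
[332 241]
[[ 97.  93.  92.  93. 156. 171. 178. 174. 205. 211.]
 [ 91.  94.  92.  96. 140. 151. 171. 186. 203. 214.]
 [ 91.  95.  94.  92. 128. 138. 142. 175.  96.  91.]
 [ 91.  98.  92.  92.  95. 121.  99.  93.  95.  94.]
 [ 94.  95.  94.  89.  95.  94.  95. 124. 116. 120.]
 [ 94.  95.  96.  96.  92. 118. 118. 124. 117. 108.]
 [ 95.  97.  93.  95. 122. 124. 122. 114. 105.  94.]
 [ 94.  94.  91. 107. 120. 109. 106.  96.  95.  95.]]
```

Wrist and side depth both put the real fingertips at z of about 0.125 with the reported TCP at 0.0975, so the TCP lies about 27 mm beyond the fingers. Lateral position agrees. I'll calibrate it by touching the shut fingers down on the cover (z = 94 mm).

```bash
python3 - <<'E'
from find import *
p=np.array(observe()['eef_pos']); print(move_l([p[0],p[1],.055],.02,max_force=6)); o=observe(); print(o['eef_pos'],o['ft_force'])
move_l([p[0],p[1],.13],.1); print(observe()['time_s'])
E
```

```text
True
[ 0.59239823 -0.10509742  0.07107488] [-1.11910719  1.0199841   5.41386563]
17.0167
```

The touch puts the tips 23 mm short of the reported TCP. I'll correct all heights by that and open the cover.

```bash
cat >> find.py <<'E'
OFF=np.array([0,0,-.023])   # reported TCP lies 23 mm beyond the real finger tips
def tip(p): return np.array(p,float)+OFF
def st(): o=observe(); return np.array(o['eef_pos'])-OFF,round(o['opening'],4),round(o['grasp_force'],1),np.round(o['ft_force'],1),round(o['time_s'],1)
E
python3 - <<'E'
from find import *
a=.126; d=np.array([-np.sin(a),np.cos(a),0]); hc=np.array([.5955,-.1345,0]); R=[np.pi,0,a]
gripper_to(.05); movep(tip(hc+[0,0,.17]),R); print(move_l(tip(hc+[0,0,.099]),.1,max_force=10))
gripper_to(0,f_grip=40); print(*st()); p=st()[0]
print(move_l(tip(p+d*.19),.1,max_force=25)); q=st(); print(*q,(q[0]-p)@d)
gripper_to(.05); move_l(tip(st()[0]+[0,0,.1]),.2)
movep([.64,-.19,.36],R)
w=V("wrist");np.savez("pics/w6.npz",im=w.im,d=w.d,intrinsics=w.K,dist_coeffs=w.D,world_from_camera=w.T); w.save("pics/w6.png")
print(observe()['time_s'])
E
```

```text
False
[ 0.59607648 -0.13461476  0.10000357] 0.0133 40.7 [-1.2  0.6  4.9] 19.1
True
[0.57232814 0.04471999 0.09999386] 0.0131 41.5 [-0.4 -1.8  3.1] 20.8 0.18089745121045972
23.1
```

View pics/w6.png

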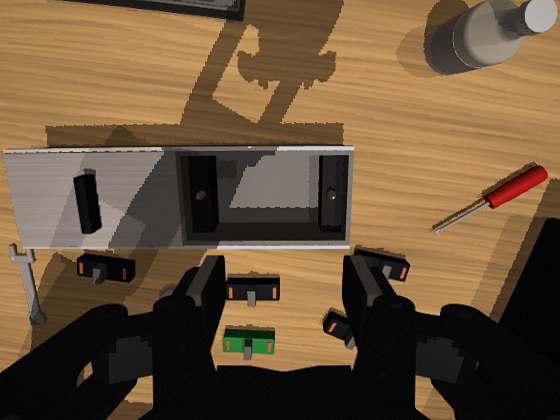

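The wrist view shows the cover fully open. Pins are at about (201,194) and (332,194) on the black ledges, with the well floor clear between them. Now a pick-and-place helper that refines each module from wrist depth; I'll try it on module b first.

```bash
cat >> find.py <<'E'
TH=.126; WELL=np.array([.5995,-.1703]); Rh=lambda a:np.array([[np.cos(a),-np.sin(a)],[np.sin(a),np.cos(a)]])
def hx(x,y): return WELL+Rh(TH)@np.array([x,y])
def look_module(xy,zfl=0.,r=.07):
    w=V("wrist"); w.d=cv2.medianBlur(w.d,3); C=w.cloud(); z=C[...,2]-zfl
    near=(np.hypot(C[...,0]-xy[0],C[...,1]-xy[1])<r)&(w.d>0)
    def comp(m):
        n,l,s,_=cv2.connectedComponentsWithStats(m.astype(np.uint8)); return l==(1+np.argmax(s[1:,4]))
    b=C[comp(near&(z>.015)&(z<.055))]; t=C[comp(near&(z>.037)&(z<.055))]
    c,s,a=rect(b); ct,s2,a2=rect(t); 
    return c,s,a,ct,s2,np.median(t[:,2])
def grab(xy,yaw):
    movep(tip([*xy,.15]),[np.pi,0,yaw]); c,s,a,ct,s2,zt=look_module(xy)
    print("block",c.round(4),s.round(3),round(a,3),"tab",ct.round(4),s2.round(3),zt.round(4))
    assert .07<s[0]<.1 and .024<s[1]<.045 and .038<zt<.05
    yaw=(a-np.pi/2+np.pi/2)%np.pi-np.pi/2; c=ct
    movep(tip([*c,.10]),[np.pi,0,yaw]); print("stop",move_l(tip([*c,.0265]),.08,max_force=10))
    gripper_to(0,f_grip=50); print("grip",*st())
    z0=st()[0][2]; move_l(tip([*c,.17]),.2); print("lift",*st()); return z0
def place(xy,z0,zfl=.006,yaw=None):
    yaw=TH+np.pi/2 if yaw is None else yaw
    movep(tip([*xy,.17]),[np.pi,0,yaw]); move_l(tip([*xy,z0+zfl+.012]),.12); print("over",*st())
    print("stop",move_l(tip([*xy,z0+zfl-.003]),.03,max_force=4)); print("down",*st())
    gripper_to(.036); move_l(tip([*xy,.17]),.2)
E
python3 - <<'E'
from find import *
w=V("wrist","pics/w6.npz")
for u0 in(190,320):
    s=w.im[180:206,u0:u0+24].max(2).astype(float); m=s>70; ys,xs=np.where(m); print(xs.mean()+u0,ys.mean()+180,xs.min()+u0,xs.max()+u0,ys.min()+180,ys.max()+180,len(xs))
P=w.plane([[201,195],[332,195]],.08);print(P,np.linalg.norm(P[0]-P[1]),np.arctan2(-(P[0]-P[1])[0],(P[0]-P[1])[1]),P.mean(0))
gripper_to(.04)
z=grab([.4353,-.1658],.128); place(hx(0,-.054),z)
print(st()[-1])
E
```

```text
<stdin>:4: RuntimeWarning: Mean of empty slice.
  ret = ret.dtype.type(ret / rcount)
Traceback (most recent call last):
ValueError: zero-size array to reduction operation minimum which has no identity
```

```bash
python3 - <<'E'
from find import *
w=V("wrist","pics/w6.npz")
P=w.plane([[201,195],[332,195]],.08);print(P,np.linalg.norm(P[0]-P[1]),np.arctan2(-(P[0]-P[1])[0],(P[0]-P[1])[1]),P.mean(0))
gripper_to(.04)
z=grab([.4353,-.1658],.128); place(hx(0,-.054),z)
print(st()[-1])
E
```

```text
[[ 0.59232644 -0.08812062  0.08      ]
 [ 0.61337216 -0.25408693  0.08      ]] 0.16729537016442805 0.12613396116091244 [ 0.6028493  -0.17110378  0.08      ]
block [ 0.4335 -0.1652] [0.084 0.03 ] -1.446 tab [ 0.4334 -0.1652] [0.026 0.011] 0.0439
stop False
grip [ 0.43412207 -0.16557851  0.02720178] 0.0106 50.4 [-0.2 -0.3  4.6] 26.3
lift [ 0.43246476 -0.16460649  0.16853349] 0.0105 49.7 [-0.5  1.  -1.5] 27.2
over [ 0.6071481  -0.22431924  0.04636131] 0.0104 49.7 [ 0.4  0.3 -1.9] 29.8
stop True
down [ 0.60671302 -0.22419125  0.03314895] 0.0109 32.3 [ 0.4 -0.4  5.4] 30.2
31.4
```

Module b is seated, with contact at the expected height. Now the others.

```bash
python3 - <<'E'
from find import *
for xy,yaw,s in(([.5008,-.3561],-.065,-.018),([.3797,-.3297],-.342,.018),([.4413,.0678],.003,.054)):
    z=grab(xy,yaw); place(hx(0,s),z); print('---')
movep([.64,-.17,.36],[np.pi,0,TH])
w=V("wrist");np.savez("pics/w7.npz",im=w.im,d=w.d,intrinsics=w.K,dist_coeffs=w.D,world_from_camera=w.T); w.save("pics/w7.png",150,120,430,330,2.8)
for s in(-.054,-.018,.018,.054):
    c=hx(0,s);C=w.cloud();m=np.hypot(C[...,0]-c[0],C[...,1]-c[1])<.006;print(s,np.median(C[...,2][m]).round(4))
print(st()[-1])
E
```

```text
block [ 0.4989 -0.3573] [0.083 0.031] 1.473 tab [ 0.4992 -0.357 ] [0.026 0.012] 0.0439
stop False
grip [ 0.49979949 -0.35758751  0.02742902] 0.0112 51.0 [1.  0.2 4.1] 34.5
lift [ 0.49831283 -0.35621313  0.16826309] 0.0107 50.4 [-0.5  0.3 -1.7] 35.4
over [ 0.60265181 -0.1885571   0.04654237] 0.0106 50.4 [ 0.1  0.5 -0.9] 37.9
stop True
down [ 0.60221009 -0.18843951  0.03344281] 0.0108 51.1 [-0.4 -0.2  4.2] 38.3
---
block [ 0.3775 -0.3304] [0.084 0.03 ] 1.229 tab [ 0.3774 -0.3302] [0.026 0.012] 0.0439
stop False
grip [ 0.37795537 -0.33085478  0.0272755 ] 0.011 50.5 [-0.2 -0.6  3.8] 42.7
lift [ 0.3766744  -0.3293004   0.16842655] 0.0108 49.8 [ 0.2 -0.3 -2.4] 43.6
over [ 0.59810775 -0.15281411  0.04635687] 0.0108 49.8 [ 0.5  0.1 -1.1] 46.1
stop True
down [ 0.59768943 -0.15265681  0.03331948] 0.0106 50.6 [0.2 0.3 5. ] 46.6
---
block [0.471  0.0401] [0.083 0.031] 1.539 tab [0.4713 0.0392] [0.026 0.012] 0.0438
stop False
grip [0.47212058 0.03917298 0.02726238] 0.0105 50.2 [-0.3 -0.4  4.8] 51.4
lift [0.47014883 0.03932265 0.16847026] 0.0103 49.6 [-1.4  0.2 -2. ] 52.2
over [ 0.59361821 -0.11700973  0.04634093] 0.0108 49.5 [-0.6  0.5 -1.2] 55.1
stop True
down [ 0.59317703 -0.11697549  0.0332791 ] 0.0106 50.3 [0.5 0.4 5.7] 55.6
---
-0.054 0.0496
-0.018 0.0498
0.018 0.0496
0.054 0.0497
58.2
```

View pics/w7.png

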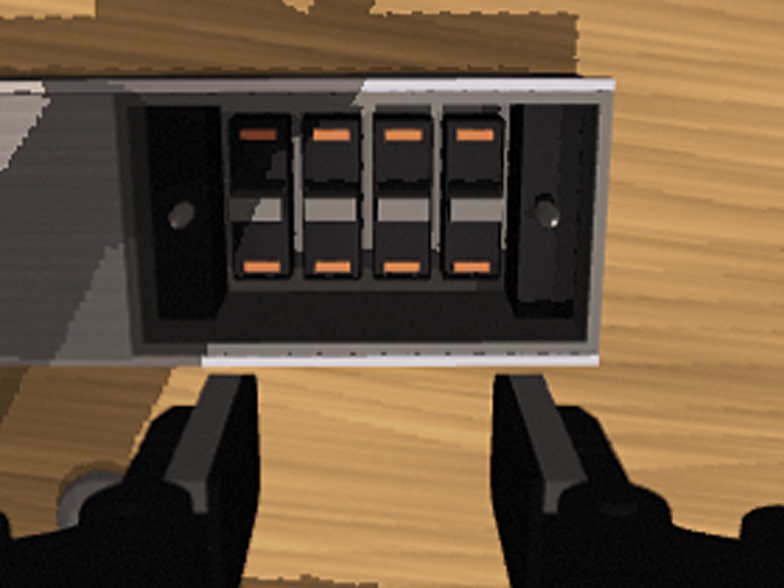

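All four modules lie flat and parallel in the well: tabs at crop y of about 210, heights 49.6 to 49.8 mm against 50 expected. The pins are at crop (180,215) and (547,212). Now I'll measure the pins close up by depth, using the same tool yaw as for the plate grasp so the camera bias cancels, and then the plate.

```bash
cat >> find.py <<'E'
def pin(s):
    c=hx(0,s); movep(tip([*c,.17]),[np.pi,0,TH+np.pi/2]); hold(.3); P=[]
    for k in range(3):
        w=V("wrist"); C=w.cloud(); m=(np.hypot(C[...,0]-c[0],C[...,1]-c[1])<.02)&(C[...,2]>.058)&(C[...,2]<.085)&(w.d>0)
        n,l,st_,_=cv2.connectedComponentsWithStats(m.astype(np.uint8)); i=1+np.argmax(st_[1:,4]); p=C[l==i]
        t=p[p[:,2]>np.percentile(p[:,2],98)-.004]; P.append(t.mean(0)); 
    print("pin",s,np.array(P).round(4).tolist(),len(p),len(t),"tool",st()[0].round(4)); return np.mean(P,0)
def look_plate(yaw):
    w=V("wrist"); hsv=cv2.cvtColor(w.im,cv2.COLOR_RGB2HSV); C=w.cloud()
    m=((hsv[...,1]<70)&(hsv[...,2]>110)&(np.abs(C[...,2]-.012)<.022)).astype(np.uint8); m=cv2.morphologyEx(m,cv2.MORPH_CLOSE,np.ones((9,9)))
    n,l,s,_=cv2.connectedComponentsWithStats(m); i=1+np.argmax(s[1:,4]); ys,xs=np.where(l==i)
    r=rect(w.plane(np.c_[xs,ys],.006)); inside=l==i
    k=inside&(C[...,2]>.018)&(C[...,2]<.035); n,l,s,_=cv2.connectedComponentsWithStats(k.astype(np.uint8)); i=1+np.argmax(s[1:,4])
    q=rect(C[l==i]); return w,r,q
E
python3 - <<'E'
from find import *
a=pin(-.087);b=pin(.087);d=b-a;print(np.hypot(*d[:2]),np.arctan2(-d[0],d[1]),(a+b)/2)
movep(tip([.533,.30,.25]),[np.pi,0,np.pi/2]); hold(.2)
w,r,q=look_plate(0); print("plate",*r,"rib",*q,"tool",st()[0].round(4)); w.save("pics/w8.png")
t=V("top");hsv=cv2.cvtColor(t.im,cv2.COLOR_RGB2HSV);m=((hsv[...,1]<45)&(hsv[...,2]>130)).astype(np.uint8);m=cv2.morphologyEx(m,cv2.MORPH_CLOSE,np.ones((7,7)))
n,l,s,ce=cv2.connectedComponentsWithStats(m)
for i in range(1,n):
    if s[i,4]>600: print(s[i],ce[i])
t.save("pics/t8.png");print(st()[-1])
E
```

```text
pin -0.087 [[0.6124, -0.2719, 0.0829], [0.6127, -0.2719, 0.0828], [0.6122, -0.2719, 0.0829]] 422 74 tool [ 0.6105 -0.2566  0.1701]
pin 0.087 [[0.5879, -0.0829, 0.0789], [0.5878, -0.0828, 0.0785], [0.588, -0.083, 0.0787]] 185 41 tool [ 0.5886 -0.0847  0.1698]
0.19060751870370754 0.12923884973221691 [ 0.600151   -0.17739251  0.08078522]
plate [0.53146422 0.37458885] [0.20113768 0.09640007] 1.5694302583137407 rib [0.53133601 0.37369663] [0.07930472 0.01114332] -1.5707605056568341 tool [0.5334 0.2991 0.2498]
[    0    12   560    71 17229] [287.73736143  40.98107841]
[   0  120  105  250 8917] [ 41.42895593 220.606482  ]
[ 236  134  152   63 4254] [290.79619182 167.27832628]
[139 172  39  30 742] [153.32345013 189.4690027 ]
[  86  201   44   70 1978] [107.57330637 235.42264914]
[  65  294   47   52 1027] [ 85.70496592 324.12366115]
63.1
```

View pics/w8.png

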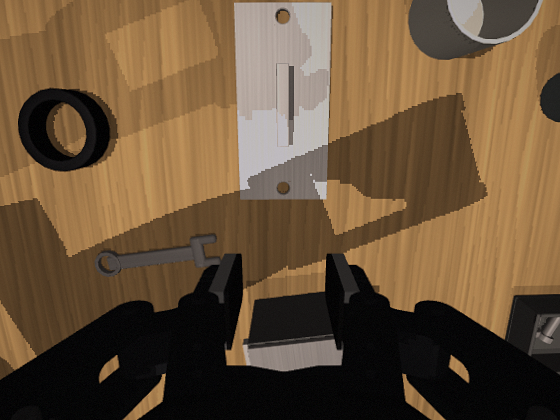

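The wrist view shows plate A with its holes at (283,16) and (283,187) and the rib at (285,105). The size matches and the top mask shows no third plate. The pin_1 reading was contaminated by the end wall (y = -0.272, spacing 191 mm instead of 174), so I'll re-measure it with a tighter gate before grasping.

```bash
sed -i 's/<.02)&(C\[...,2\]>.058)/<.0115)\&(C[...,2]>.066)/' find.py
python3 - <<'E'
from find import *
import find
a=pin(-.087);b=pin(.087);d=b-a;th=np.arctan2(-d[0],d[1]);print(np.hypot(*d[:2]),th,(a+b)/2)
movep(tip([.533,.35,.20]),[np.pi,0,np.pi/2]); hold(.3)
w,r,q=look_plate(0); print("plate",*r,"rib",*q,"tool",st()[0].round(4))
h=w.plane([[0,0]],.006)
# holes: dark/brown spots inside the outline near expected places
hsv=cv2.cvtColor(w.im,cv2.COLOR_RGB2HSV)
for s in(-.087,.087):
    u=w.px([[.5314,.374+s,.006]])[0].round().astype(int); u0,v0=u-14
    if v0<0 or v0+28>420: print("out",u); continue
    sub=hsv[v0:v0+28,u0:u0+28]; m=(sub[...,1]>90).astype(np.uint8); n,l,st_,ce=cv2.connectedComponentsWithStats(m)
    for i in range(1,n):
        if st_[i,4]>20: print("hole",s,w.plane([ce[i]+[u0,v0]],.006),st_[i])
print(st()[-1])
E
```

```text
pin -0.087 [[0.6104, -0.2553, 0.0786], [0.6105, -0.2554, 0.0788], [0.6105, -0.2553, 0.0788]] 150 40 tool [ 0.6105 -0.2564  0.17  ]
pin 0.087 [[0.5879, -0.0829, 0.079], [0.5878, -0.0828, 0.0789], [0.588, -0.0828, 0.0789]] 151 38 tool [ 0.5886 -0.0847  0.1698]
0.17397364063385679 0.13021167139556264 [ 0.5991918  -0.16906796  0.078837  ]
plate [0.53138441 0.37399754] [0.19863322 0.09646919] 1.5688888376641272 rib [0.53150451 0.37348378] [0.07979669 0.01188173] 1.5681511420421756 tool [0.5333 0.3494 0.1999]
hole -0.087 [[0.53146059 0.28803853 0.006     ]] [  8   8  13  11 107]
hole -0.087 [[0.53115946 0.27303995 0.006     ]] [ 0 26 28  2 56]
hole 0.087 [[0.53151487 0.46028161 0.006     ]] [  7   8  15  15 173]
68.8
```

Pin spacing now reads 174.0 mm, yaw 0.130 and seat about (.599,-.170). The plate outline, rib and holes agree to within 1 mm. Grasp and insert the plate with a force guard.

```bash
cat > ins.py <<'E'
from find import *
TH2=.130; SEAT=np.array([.5992,-.1698])
def goto(p,yaw):  # correct steady-state error
    c=np.array(p,float)
    for k in range(2):
        move_l(tip(c),.08,rotation=[np.pi,0,yaw]); hold(.25); e=np.array(p)-st()[0]; c[:2]+=e[:2]
    return c
def insert(zg,offs):
    yaw=TH2+np.pi/2; u=np.array([-np.sin(TH2),np.cos(TH2)])
    for dx,dy in offs:
        xy=SEAT+Rh(TH2)@np.array([dx,dy]); c=goto([*xy,zg+.086],yaw)
        hit=move_l(tip([c[0],c[1],zg+.0525]),.03,max_force=7); p=st()
        print((dx,dy),hit,"under",(p[0][2]-zg).round(4),*p)
        if p[0][2]-zg<.0565: return True
    return False
E
python3 - <<'E'
from ins import *
c=[.5314,.3739]; yaw=np.pi/2-.002
movep(tip([*c,.10]),[np.pi,0,yaw]); cc=goto([*c,.05],yaw); print(*st())
print("stop",move_l(tip([cc[0],cc[1],.009]),.06,max_force=10)); gripper_to(0,f_grip=80); g=st(); print(*g)
zg=g[0][2]; move_l(tip([cc[0],cc[1],.17]),.12); print("lift",*st())
movep(tip([*SEAT,.17]),[np.pi,0,TH2+np.pi/2]); print("over",*st())
open("zg","w").write(str(zg))
print(insert(zg,[(0,0)]))
w=V("wrist");w.save("pics/w9.png");np.savez("pics/w9.npz",im=w.im,d=w.d,intrinsics=w.K,dist_coeffs=w.D,world_from_camera=w.T)
E
```

```text
[0.53099132 0.3736055  0.0499906 ] 0.0361 0.0 [ 1.1 -0.4 -1. ] 70.8
stop False
[0.5320015  0.37427089 0.00998014] 0.0101 80.2 [-0.6 -0.6  4.3] 71.9
lift [0.53073473 0.37356947 0.16871442] 0.01 79.3 [ 0.8 -0.4 -3.7] 73.4
over [ 0.59949663 -0.1687      0.16997496] 0.0103 79.3 [ 0.7  0.  -2.3] 75.4
(0, 0) True under 0.054 [ 0.59891015 -0.16968211  0.0639387 ] 0.0098 80.5 [ 0.3 -0.9  6.1] 78.2
True
```

Seated at 54.0 mm. Release and verify level and position from above.

```bash
python3 - <<'E'
from ins import *
p=st()[0]; gripper_to(.036); move_l(tip([p[0],p[1],.17]),.1)
movep([.64,-.17,.36],[np.pi,0,TH2]); hold(.2)
w=V("wrist");w.save("pics/w9.png",150,120,430,330,2.8);C=w.cloud()
i=lambda x,y:SEAT+Rh(TH2)@np.array([x,y])
for x,y in((.035,.07),(.035,0),(.035,-.07),(-.035,.07),(-.035,0),(-.035,-.07),(0,0)):
    c=i(x,y);m=(np.hypot(C[...,0]-c[0],C[...,1]-c[1])<.008);print((x,y),np.median(C[...,2][m]).round(4))
k=(np.abs(C[...,2]-.077)<.006); 
m=k&(np.hypot(C[...,0]-SEAT[0],C[...,1]-SEAT[1])<.045); print("rib",rect(C[m]),"exp",SEAT,TH2)
# handle
h=(C[...,2]>.112)&(C[...,2]<.126)&(np.hypot(C[...,0]-.5723,C[...,1]-.0447)<.05); print("handle",rect(C[h]),h.sum()); print(st()[-1])
E
```

```text
(0.035, 0.07) 0.0598
(0.035, 0) 0.0599
(0.035, -0.07) 0.06
(-0.035, 0.07) 0.06
(-0.035, 0) 0.0601
(-0.035, -0.07) 0.0602
(0, 0) 0.0814
rib (array([ 0.59806532, -0.16965811]), array([0.07952344, 0.0117689 ]), np.float64(-1.4393727142074977)) exp [ 0.5992 -0.1698] 0.13
handle (array([0.57163864, 0.04414043]), array([0.07046868, 0.01536088]), np.float64(0.1255050117031853)) 779
81.5
```

View pics/w9.png

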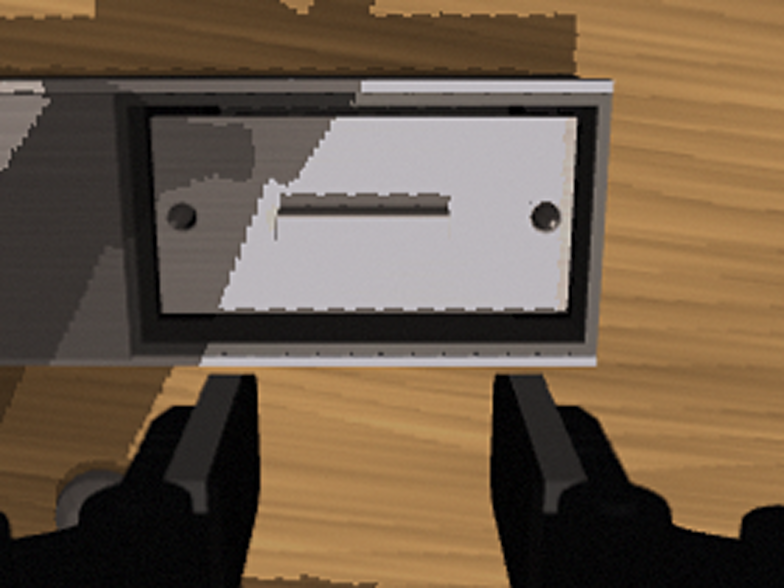

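The plate is flush, with its top at 59.8 to 60.2 mm and both pins through the holes at crop (181,217) and (545,216). Now slide the cover home.

```bash
python3 - <<'E'
from ins import *
a=.128; d=np.array([-np.sin(a),np.cos(a),0]); hc=np.array([.572,.0445,0]); R=[np.pi,0,a]
gripper_to(.05); movep(tip(hc+[0,0,.17]),R); print(move_l(tip(hc+[0,0,.099]),.1,max_force=10))
gripper_to(0,f_grip=40); print(*st()); p=st()[0]
print(move_l(tip(p-d*.224),.1,max_force=25)); q=st(); print(*q,(q[0]-p)@d)
gripper_to(.05); print(*st()); move_l(tip(st()[0]+[0,0,.1]),.2)
movep([.63,-.13,.36],R); hold(.2)
w=V("wrist");C=w.cloud();c=q[0]
h=(C[...,2]>.112)&(C[...,2]<.126)&(np.hypot(C[...,0]-c[0],C[...,1]-c[1])<.05);r=rect(C[h]); print("handle",r,"joint",(r[0]-[.5716,.0441])@d[:2]+.216); print(st()[-1])
E
```

```text
False
[0.57255224 0.04452576 0.09991455] 0.0128 40.5 [-1.1  0.   5. ] 84.3
True
[ 0.60062741 -0.16894632  0.09995561] 0.0132 41.2 [-0.2  2.   4. ] 86.3 -0.21530951911236212
[ 0.60138206 -0.1680177   0.10023633] 0.0503 0.0 [ 0.5 -0.2 -0. ] 86.7
handle (array([ 0.59959936, -0.16943248]), array([0.0688993 , 0.01409837]), np.float64(0.13369669547918717)) joint 0.0006402550759106729
88.4
```

```bash
python3 -c "
from plant import *
print(job_done())"
```

```text
the job is handed in; nothing more can be done
None
```

I handed in the job at about 88 s of the 208 s allowed: all four modules are flat in the well, the clamp plate is flush over both pins, and the cover measured within about 1 mm of fully home. The hand-in call gave no verdict, and I did not re-measure the bench items (spanner, bell, tape, screwdriver) at the end.

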